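# Swap flip-mounted optics in a live beam

## Robot

A 6-joint arm with a two-finger parallel gripper is mounted at the origin on a cart in front of the work surface, level with it; the furniture and walls round the work are solid. World frame = base frame: x ahead of the robot, y to its left, z up, the work surface at z = 0. Lengths are in m, angles in degrees, forces in N, time in s.
With the tool pointing down it reaches from about 0.325 to 0.875 m from the base axis. Payload 4.4 kg.
Tool frame: the origin (TCP) lies at the very end of the fingers, on their centre line; the grasp point (between the pads) lies 19 mm behind it (bot.grip_point_offset is the distance from the TCP to the grasp point, in m); z points along the fingers, y is the line along which they close (so a half turn about z gives the same grasp; the last joint's range is limited). The gripper opens to 85 mm and grips with 20 to 120 N. Pads are 22 mm wide; open, the fingers measure 114 mm over their backs; the gripper's body (76 mm by 85 mm) begins 54 mm behind the grasp point. The pads swing forward as they close: fully open they stand 13 mm farther back than shut.
Start: joints at [-84.024, 11.837, 88.321, -0, 79.842, -8.623], TCP at [0.145, -0.556, 0.231] pointing down, gripper open.
Joint ranges: [-156.59, 156.59], [-49.26, 127.26], [12.9, 141.05], [-63.56, 243.56], [4.71, 150.69], [-161.64, 161.64]. Speed limits (degrees/s): [159.86, 159.86, 180, 180, 180, 180].

## Interface

Orientations are given as [roll, pitch, yaw] about the fixed x, y, z axes, in that order (R = Rz(yaw) Ry(pitch) Rx(roll)).
In Python, from workcell import bot gives the robot as it stands. Calls block until the motion is done:
- bot.movep(position, orientation): joint-space move of the TCP to a pose.
- bot.line_to(position, rot=None, vel=0.15): straight line of the TCP; rot=None keeps the orientation; vel is the mean speed in m/s.
- bot.goto_joints(angles): joint-space move.
- bot.grip(opening, grip_force=None): finger opening in m; grip_force is the grip in N (None keeps the last); returns when the fingers have stopped.
- bot.pause(seconds).
- bot.solve_ik(position, orientation): joint angles nearest the present ones, or None.
- bot.capture(name): name is "side" or "top" or "wrist"; returns the picture (400x640x3 uint8, red, green, blue); there is no depth.
- bot.get_calibration(name): a dict with "K" (3x3 intrinsics, pixels), "world_from_camera" (4x4, takes a point from camera to world coordinates); the wrist camera has in their place "tool_from_camera" (4x4, takes a point from camera to tool coordinates, whose origin is the TCP and whose axes are the flange's). Camera axes: x right, y up, looking along -z (the intrinsics and any distortion apply to the point x, -y, -z); pixel columns grow to the right and rows downward; lengths in m; the calibration is good to about 2 mm. A picture is of the moment at which its call begins: read the wrist's pose just before it. get_calibration takes no time and is no camera call.
A pose or a line that the arm cannot do raises bot.MotionError and nothing moves.
- bot.hand_in(): hands the job in; it is judged then, once.
Trained networks look in the newest picture that a camera, given by its name, has taken for a name from the list of things; names that differ only in an ending like _2 or _b are one class to them, and where a whole thing is asked for, a point or a joint stands for the part that bears it (a point fixed in the world has none). Each returns a list of dicts, best first, with "confidence" (0 to 1); they miss things now and then, are a little off and sometimes report something else, mostly with a low value. They report only what shows in the picture. A call takes as long as a camera call.
- bot.find_in(camera, thing): "box" ([left, top, width, height] as shares, 0 to 1, of the picture: columns of its width, rows of its height, round what is visible of it).
- bot.cut_out(camera, thing): "region" (400x640 bool, what is visible of it) and "box" ([left, top, width, height] as shares, 0 to 1, of the picture: columns of its width, rows of its height, round what is visible of it).
Readings, each from a call of its own:
- bot.current_clock(): time.
- bot.current_joint_positions(): joint angles.
- bot.current_joint_vel(): joint speeds.
- bot.current_tau(): joint torques, N m.
- bot.current_eef_pos(): TCP position.
- bot.current_ee_rot(): TCP orientation.
- bot.current_ft_force(): force on the tool from outside, world axes, zero at the start.
- bot.current_wrist_torque(): the same for the moment, N m.
- bot.current_gripper_width(): finger opening in m.
- bot.current_gripper_force(): force on a finger pad.
Only numpy, scipy, OpenCV 4.12 (cv2) and the standard library are available. Lean on these libraries where they do the work, as an engineer would, in place of code of your own. Each camera call takes 0.05 s, during which the arm holds its last target. There are 200 camera calls.

## Task

The laser on the optical rail is on and the sensor at its other end must never see it bare, so at every moment the large round lens or the square filter has to stand in the beam. With the fingertips, push the lying square filter up and over its balance point so that it comes to rest upright in the beam, and only then push the standing large lens over so that it comes to rest lying out of the beam. Push gently and grasp nothing; leave the small lens lying and the loose things on the bench as they are.

Things in the scene. Friction and masses are not known exactly. Their poses are not given: they have to be found in the camera images.
- rail: Metal optical rail, 360 mm long, 48 mm wide, fixed to the worktop. Origin at worktop level under its middle; y along the rail, x across, z up. Laser tube at the +y end, photodiode sensor at the -y end (each from 100 mm off the middle outward, up to 165 mm high). The beam runs over its middle, 128 mm up. Three flip mounts are clamped on it about 72 mm apart, in any order.
- square_filter_knob (a point): centre of the black ball knob, 14 mm across, on a thin 40 mm rod above the square filter slide (dark slide in a 58 mm square metal frame, 12 mm thick); lying at the start. Upright, the knob is over the rail's middle, 199 mm above the worktop (optic up to 158 mm); lying, 103 mm to the rail's -x side of there and 176 mm above the worktop
- large_lens_knob (a point): centre of the black ball knob, 14 mm across, on a thin 40 mm rod above the large round lens (51 mm black ring, 13 mm thick); upright at the start. Upright, the knob is over the rail's middle, 199 mm above the worktop (optic up to 158 mm); lying, 103 mm to the rail's -x side of there and 176 mm above the worktop
- small_lens_knob (a point): the same knob above the small round lens (41 mm black ring); lying at the start, to be left lying
- square_filter_hinge (a point): middle of the square filter's hinge, 56 mm above the worktop, 22 mm to the rail's -x side of its middle; hinge axis along the rail, point axes as the rail's. Upright, the optic's centre is 72 mm above it and 22 mm to the +x side, the knob's 143 mm above and 22 mm to the +x side
- large_lens_hinge (a point): the same point of the large lens's hinge
- square_filter (a joint): lean of the square filter's arm to the rail's -x side: 0 rad upright in the beam, against its stop; 0.75 rad lying on its rest. It balances near 0.3 rad; past that, its own weight carries it, damped, to the stop. About 0.5 N on the knob is enough. At most 15 N may act on an optic, its arm or knob (gripping exceeds that)
- large_lens (a joint): the same for the large lens: 0 rad upright in the beam, 0.75 rad lying on its rest. The beam misses an optic that leans more than 0.25 rad
- small_lens (a joint): the same for the small lens: stays at 0.75 rad, lying
- post_clamp: loose white post clamp with thumb screw, 34x58x30 mm, on the worktop on the near side of the rail; leave in place
- cleaner_bottle: loose small cleaner bottle, 41 mm across, 129 mm tall, on the far side of the rail; leave in place
- screwdriver: loose small screwdriver, 129 mm long, on the worktop on the near side of the rail; leave in place

How it is judged:
By the outcome, as a careful person would: the job done as asked, in the order asked, and still so for the second after the job is handed in, with the robot touching nothing.
It also fails if it takes over 51 s, if anything falls off the work surface, if the arm or the gripper's body presses on something with over 40 N, if the wrist force passes 120 N, or if a joint passes its speed limit or range.

## Working session

There is one attempt and no reset: what is moved stays moved. The work goes in short steps, each a Python script; the robot and the scene stay as the last script left them, time stands still between calls to the robot, and variables do not carry over. Pictures are saved under pics/ and viewed, at most 10 in all, crops included, and the job is handed in when it is done.

```bash
mkdir -p pics; python3 - <<'E'
from workcell import bot
import cv2, numpy as np
for c in ("side","top"):
    im=bot.capture(c); cv2.imwrite(f"pics/{c}0.png",im[:,:,::-1])
    k=bot.get_calibration(c); print(c,np.round(k["K"],1).tolist(),np.round(k["world_from_camera"],3).tolist(),[x for x in k])
    for t in ("rail","square_filter_knob","large_lens_knob","small_lens_knob","square_filter","large_lens","small_lens","cleaner_bottle","post_clamp"):
        for d in bot.find_in(c,t)[:2]:
            b=d["box"]; print(t,round(d["confidence"],2),[round(b[0]*640),round(b[1]*400),round(b[2]*640),round(b[3]*400)])
print(bot.current_clock())
E
```

```text
side [[368.9, 0.0, 317.0], [0.0, 368.9, 198.7], [0.0, 0.0, 1.0]] [[-0.944, 0.191, -0.27, 0.293], [-0.331, -0.563, 0.757, 0.914], [-0.007, 0.804, 0.595, 0.655], [0.0, 0.0, 0.0, 1.0]] ['K', 'world_from_camera']
rail 0.84 [251, 167, 108, 130]
square_filter_knob 0.63 [329, 186, 38, 27]
square_filter_knob 0.35 [302, 172, 20, 45]
large_lens_knob 0.91 [300, 172, 21, 44]
small_lens_knob 0.77 [303, 215, 37, 35]
square_filter 0.8 [330, 183, 35, 32]
large_lens 0.68 [303, 173, 19, 46]
large_lens 0.47 [376, 266, 20, 18]
small_lens 0.97 [301, 211, 38, 36]
cleaner_bottle 0.86 [262, 187, 18, 38]
post_clamp 0.47 [305, 213, 30, 38]
post_clamp 0.45 [301, 171, 23, 45]
top [[508.9, 0.0, 323.8], [0.0, 508.9, 205.5], [0.0, 0.0, 1.0]] [[-0.021, 0.985, -0.171, 0.381], [-0.999, -0.025, -0.024, 0.259], [-0.028, 0.171, 0.985, 0.978], [0.0, 0.0, 0.0, 1.0]] ['K', 'world_from_camera']
rail 0.93 [220, 163, 209, 94]
rail 0.63 [327, 183, 13, 37]
square_filter_knob 0.66 [351, 216, 18, 53]
large_lens_knob 0.82 [329, 182, 10, 39]
large_lens_knob 0.56 [273, 204, 25, 45]
small_lens_knob 0.72 [269, 207, 28, 44]
square_filter 0.88 [359, 221, 7, 49]
large_lens 0.57 [326, 183, 15, 40]
large_lens 0.51 [275, 204, 21, 45]
small_lens 0.67 [274, 206, 23, 44]
cleaner_bottle 0.78 [333, 124, 23, 33]
post_clamp 0.81 [290, 299, 18, 31]
post_clamp 0.31 [334, 127, 19, 31]
1.0
```

```bash
python3 - <<'E'
import cv2
a=cv2.imread("pics/top0.png")[100:350,180:460]; cv2.imwrite("pics/topc.png",cv2.resize(a,None,fx=2.4,fy=2.4,interpolation=2)[:600])
a=cv2.imread("pics/side0.png")[150:310,235:420]; cv2.imwrite("pics/sidec.png",cv2.resize(a,None,fx=3.7,fy=3.7,interpolation=2)[:600])
E
```

```text
(no output)
```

View pics/topc.png

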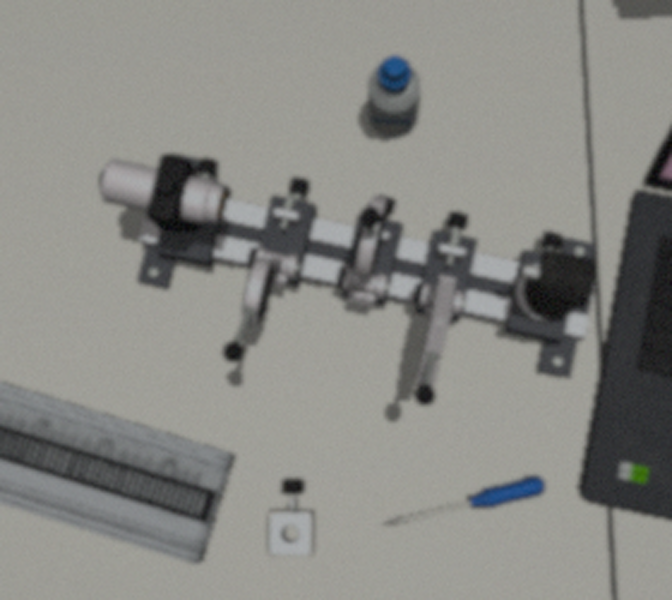

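View pics/sidec.png

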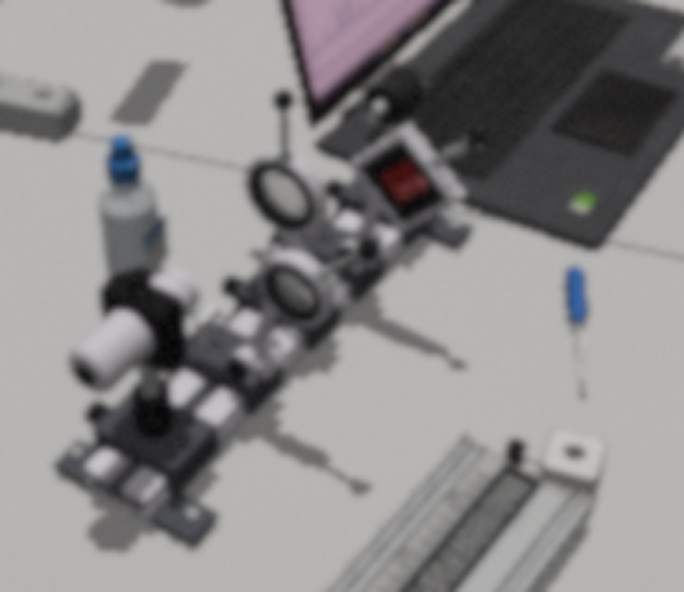

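The top crop shows the square filter's knob at full-image pixel (357,265), the small lens's at (278,247) and the upright large lens's at (335,190). In the side view, the square and large knobs are at (363,187) and (311.5,177). I'll turn these into positions next.

```bash
cat > h.py <<'E'
from workcell import bot
import numpy as np, cv2
def ray(c,u,v):
    k=bot.get_calibration(c);K=k["K"];T=np.array(k["world_from_camera"])
    d=np.array([(u-K[0][2])/K[0][0],-(v-K[1][2])/K[1][1],-1.]);return T[:3,3],T[:3,:3]@d
def atz(c,u,v,z):
    o,d=ray(c,u,v);return o+d*(z-o[2])/d[2]
def tri(p,q):
    o1,d1=ray("top",*p);o2,d2=ray("side",*q)
    s=np.linalg.lstsq(np.c_[d1,-d2],o2-o1,rcond=None)[0]
    a,b=o1+d1*s[0],o2+d2*s[1];return (a+b)/2,np.linalg.norm(a-b)
E
python3 - <<'E'
from h import *
np.set_printoptions(precision=4,suppress=True)
P={}
for n,p,q,z in (("sq",(357.1,264.6),(363.4,187.3),.176),("sm",(277.5,246.7),(335,217.6),.176),("lg",(334.6,190.4),(311.5,177),.199)):
    P[n]=atz("top",*p,z); print(n,P[n],atz("side",*q,z),*tri(p,q))
d=P["sm"]-P["sq"]; print("dist",np.linalg.norm(d)); y=d/np.linalg.norm(d); y[2]=0; x=np.array([y[1],-y[0],0])
r=P["lg"]-P["sq"]; print("x",x,"yaw",np.degrees(np.arctan2(-y[0],y[1])),"lg rel",r@x,r@y)
print(bot.current_ee_rot(), [ (atz("top",*p,.129)) for p in ((344,131),)])
E
```

```text
sq [0.4252 0.2282 0.176 ] [0.4255 0.2289 0.176 ] [0.4255 0.2282 0.1755] 0.00043380006241403827
sm [0.4562 0.353  0.176 ] [0.4548 0.3534 0.176 ] [0.4556 0.3529 0.1756] 0.0012640966577621038
lg [0.5399 0.2605 0.199 ] [0.5397 0.2595 0.199 ] [0.5396 0.2604 0.1996] 0.0004094720476654865
dist 0.1285608115112243
x [ 0.9706 -0.2408  0.    ] yaw -13.935861325150142 lg rel 0.10353704149633808 0.058928961303534616
[179.9959  -0.0012  14.5982] [array([0.6589, 0.2417, 0.129 ])]
```

Both views agree to about 1 mm. The offset across the rail is 103.5 mm against an expected 103, and the heights match. The plan is closed fingers pointing down, with tool x across the rail, pushing at knob height.

```bash
cat >> h.py <<'E'
X=np.array([.9706,-.2408,0]); SQ=np.array([.4253,.2283,0])+.0814*X   # square hinge in plan
LG=np.array([.5398,.2602,0])-.022*X                                   # large hinge in plan
ROT=[180,0,-13.94]
def pt(h,x,z): return (h+x*X+[0,0,z]).tolist()
def st(): print(round(bot.current_clock(),2),np.round(bot.current_eef_pos(),3),np.round(bot.current_ft_force(),2))
E
python3 - <<'E'
from h import *
bot.grip(0.0)
bot.line_to([.145,-.556,.42],vel=.3)
bot.movep(pt(SQ,-.14,.42),ROT); st()
bot.line_to(pt(SQ,-.14,.166),vel=.25); st()
print(bot.current_gripper_width(),np.round(bot.current_joint_positions(),1))
for c in("top","side"):
    im=bot.capture(c); cv2.imwrite(f"pics/{c}1.png",im[:,:,::-1])
a=cv2.resize(cv2.imread("pics/side1.png")[130:300,250:410],(560,595)); cv2.imwrite("pics/s1.png",a)
E
```

```text
5.46 [0.369 0.242 0.42 ] [ 0.22 -0.88  0.27]
6.62 [0.369 0.243 0.167] [ 0.54 -0.2  -0.96]
0.00022062059172234125 [ 22.1  -0.9 110.3   0.   70.5 126. ]
```

View pics/s1.png

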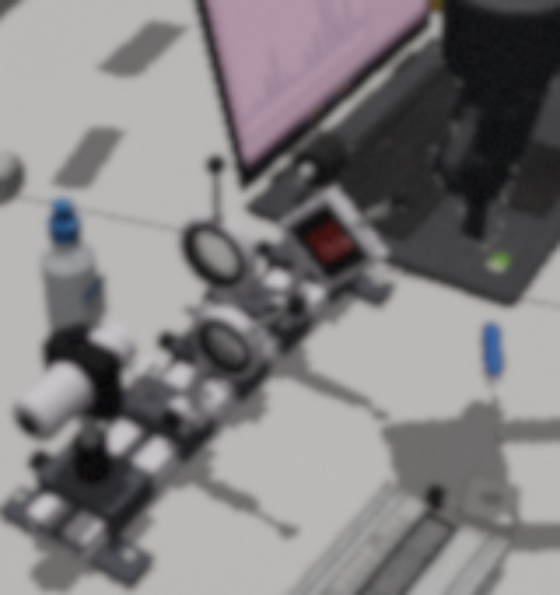

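The fingertip, at crop (475,225), stands behind the square filter's knob at (398,200) with the way clear. Next is the push.

```bash
python3 - <<'E'
from h import *
for x in (-.11,-.09,-.065,-.04,-.02): bot.line_to(pt(SQ,x,.166),vel=.05); st()
bot.pause(1.5); bot.line_to(pt(SQ,-.07,.166),vel=.1); st()
bot.line_to(pt(SQ,-.07,.27),vel=.25); st()
im=bot.capture("side"); cv2.imwrite("pics/s2.png",cv2.resize(im[130:300,250:410,::-1],(560,595)))
E
```

```text
7.47 [0.397 0.235 0.166] [-0.06 -0.27 -0.21]
8.03 [0.417 0.23  0.166] [-0.65 -0.4  -0.1 ]
8.68 [0.441 0.224 0.166] [-0.3   0.7  -0.57]
9.32 [0.466 0.218 0.166] [ 0.69 -0.3  -0.42]
9.88 [0.485 0.213 0.166] [0.76 0.34 0.53]
12.03 [0.437 0.226 0.166] [-0.13 -0.82  0.06]
12.59 [0.437 0.225 0.27 ] [-0.28  0.2  -0.09]
```

View pics/s2.png

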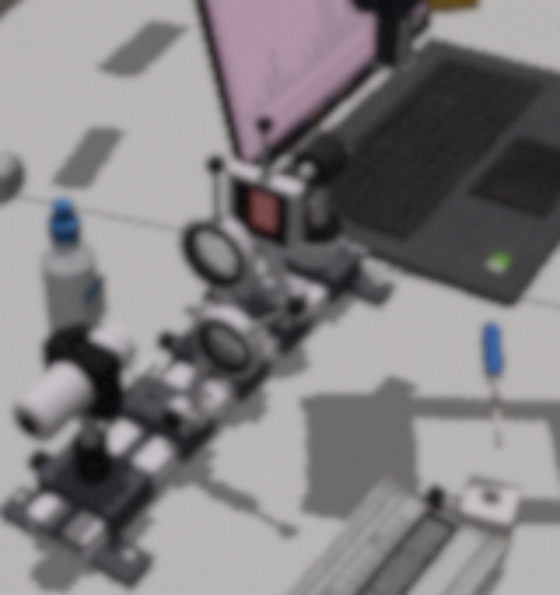

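The square filter now stands, with its knob at crop (264,124), about (325.4,165.4) in the full image. I'll check that against the upright position, then push the large lens only if they match.

```bash
python3 - <<'E'
from h import *
p=atz("side",250+264/3.5,130+124/3.5,.199); r=p-np.array(pt(SQ,.022,.199)); print(r)
assert np.linalg.norm(r)<.006
bot.line_to(pt(SQ,-.07,.30),vel=.2)
bot.line_to(pt(LG,.085,.30),vel=.2); st()
bot.line_to(pt(LG,.085,.188),vel=.2)
for x in (.05,.03,.005,-.022): bot.line_to(pt(LG,x,.188),vel=.05); st()
bot.pause(1.5); bot.line_to(pt(LG,.06,.188),vel=.1); bot.line_to(pt(LG,.06,.32),vel=.25); st()
im=bot.capture("side"); cv2.imwrite("pics/s3.png",cv2.resize(im[130:300,250:410,::-1],(560,595)))
E
```

```text
[-7.24196154e-05 -1.47812231e-03  0.00000000e+00]
13.92 [0.6   0.245 0.299] [-0.6   0.14 -0.62]
15.47 [0.567 0.253 0.188] [-0.22  0.18 -0.69]
16.02 [0.547 0.258 0.188] [ 0.12 -0.44 -0.67]
16.68 [0.523 0.264 0.188] [0.27 0.39 0.02]
17.37 [0.497 0.271 0.188] [-0.39 -0.61 -0.39]
20.51 [0.576 0.251 0.319] [-0.12  0.64 -1.11]
```

View pics/s3.png

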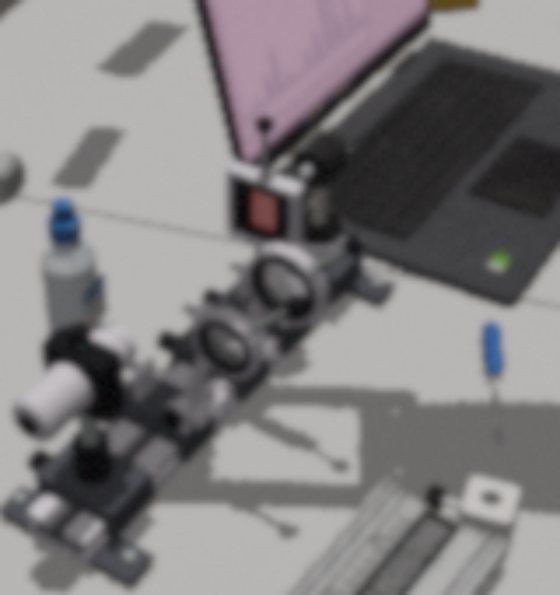

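The square filter is still upright at (264,124). The large lens lies beside the unmoved small lens, its knob near crop (352,243). The bottle, clamp and screwdriver are where they were. I'll check the large knob's position once more and hand in.

```bash
python3 - <<'E'
from h import *
r=atz("side",250+352/3.5,130+243/3.5,.1756)-np.array(pt(LG,-.0814,.1756)); print(r)
assert np.linalg.norm(r)<.012
print(bot.hand_in())
E
```

```text
[ 1.71816430e-03 -2.60854243e-03 -2.77555756e-17]
the job is handed in; nothing more can be done
None
```

The job is handed in: the square filter was pushed upright into the beam first, then the large lens was pushed over to lie out of it. The last picture shows the small lens and the loose things where they were, and the robot's clock stood at about 20.5 s of the 51 s allowed.

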